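# Sweep a packed carton for stray staples with a pinpointer probe

### The arm

A 6-joint arm with a two-finger parallel gripper is mounted at the origin on the work surface. World frame = base frame: x ahead of the robot, y to its left, z up, the work surface at z = 0. Lengths are in m, angles in degrees, forces in N, time in s.
With the tool pointing down it reaches from about 0.3 to 0.75 m from the base axis. Payload 8.5 kg.
Tool frame: the origin (TCP) lies midway between the tips of the shut fingers; the grasp point (between the pads) lies 19 mm behind it; z points along the fingers, y is the direction in which the jaws open and shut (so a half turn about z gives the same grasp; the last joint's range is limited). The gripper opens to 85 mm and grips with 20 to 120 N. Pads are 22 mm wide; open, the fingers measure 114 mm over their backs; the gripper's body (76 mm by 85 mm) begins 54 mm behind the grasp point. The pads swing forward as they close: fully open they stand 13 mm farther back than shut.
Start: joints at [-75.59, 21.807, 74.336, -0, 83.858, -12.336], TCP at [0.248, -0.491, 0.231] pointing down, gripper open.
Joint ranges: [-178.18, 178.18], [-50.72, 133.34], [12.68, 142.11], [-81.47, 261.47], [9.98, 163.14], [-165.26, 165.26]. Speed limits (degrees/s): [136.94, 136.94, 180, 180, 180, 180].

### API

Orientations are given as a 3x3 rotation matrix whose columns are the frame's x, y, z axes.
In Python, from rig import env, eyes, close_job gives the robot as it stands.
- The arm moves only by the tool jog_arm, never from a script. Its argument "deltas" is one flat list of numbers, 7 for each row, row after row: the shift along the tool's x, y, z in units of 0.75 m (1.0 is 0.75 m), then the turn, a rotation vector about the tool's x, y, z in units of 180 degrees (1.0 is 180 degrees), then the gripper command: -1 is fully open, 1 is shut, values between are in proportion. In form: [dx, dy, dz, ax, ay, az, fingers, dx, dy, dz, ax, ay, az, fingers, ...]. A call has 1 to 12 rows; each row is the pose to reach, as a shift and turn from the pose commanded when the call began, along the tool's axes at that moment, turning the shorter way round; what a row does not reach only later rows make up. A row lasts 1/12 s, in which the tool goes at most 41.7 mm and 7.16 degrees, less where a joint would pass 70% of its speed; a pose out of reach is approached as far as the arm can. A call with a number of a shift or a turn outside -1 to 1 is refused whole. A call with a gripper value outside its range is refused whole. The fingers move at their own pace and stop on an object; "grip_force" is the grip in N (left out, the last holds). Time passes only in rows, so rows that repeat a pose let the fingers close. It gives the time, the measured TCP pose, the force and the opening at its end, in the units of the state.
- env.observe(): the state, without advancing time (a new reading comes with each control period).
- eyes.get_image(name): name is "scene" or "top"; returns the picture (400x640x3 uint8, red, green, blue); there is no depth.
- eyes.camera_params(name): a dict with "intrinsics" (3x3 intrinsics, pixels), "k1" (the pictures are not rectified: a ray, as slopes to the right and down, at radius r is drawn at 1 + k1 r^2 times it, then the intrinsics apply), "R" (3x3) and "t" (3): a world point X has camera coordinates R X + t. Camera axes: x right, y down, z forward; pixel columns grow to the right and rows downward; lengths in m; the calibration is good to about 2 mm. A picture is of the moment at which its call begins. camera_params takes no time and is no camera call.
- close_job(): hands the job in, once; it reports no verdict.
The state is a dict: "time_s": time; "q": joint angles; "qvel": joint speeds; "joint_efforts": joint torques, N m; "position": TCP position; "tool_rot": TCP orientation; "ft_force": force on the tool from outside, world axes, zero at the start; "wrist_torque": the same for the moment, N m; "grip_width": finger opening in m.
Only numpy, scipy, OpenCV 4.12 (cv2) and the standard library are available. Lean on these libraries where they do the work, as an engineer would, in place of code of your own. Each camera call takes 0.05 s, during which the arm holds its last target.

### The job

Take the orange-handled metal-finder probe out of its wooden block and, keeping it upright and never letting it touch the carton or the blue sleeve, pass its tip slowly (well under 10 cm a second) along the taped seam, about a centimetre above it, from the red dot to the green dot. Then lower the stem straight down the middle of the blue sleeve in the carton's top until the yellow band on the stem is level with the sleeve's mouth. Finish while still holding the probe there, upright, centred and still, and leave the tape roll, the label box and the jar where they stand.

Things in the scene. Friction and masses are not known exactly. Their poses are not given: they have to be found in the camera images.
- probe_grip (a point): Centre of the handle of the loose metal-finder probe, which stands upright in the wooden block. The handle is an orange upright bar, 26 mm along its x axis, 20 mm along its y axis, 74 mm tall (37 mm above and below this point, which starts 141 mm above the table). z points up along the probe. A good grasp: from above, closing along y on the 20 mm width.
- probe_tip (a point): The lower end of the probe's steel stem, on its axis, 133 mm straight below probe_grip; same axes. At the start it is hidden inside the block.
- block: Fixed wooden block 70 x 70 mm and 98 mm tall that holds the probe upright; origin at the centre of its underside, z up. A 14 mm hole, 94 mm deep, goes down the middle of its top; the 90 mm stem hangs in it and must be lifted straight up by more than 90 mm to come out.
- carton: Fixed, heavy cardboard carton 200 mm (x) by 260 mm (y) and 75 mm tall; origin at the centre of its underside, z up. A tan tape strip 48 mm wide runs along y across its top, with the dark seam line along the middle of the tape, 15 mm to the +x side of the carton's centre.
- seam_start (a point): Centre of the red dot (18 mm diameter) on the seam line, on the top of the tape, 76 mm above the table. The seam runs straight from here along the carton's -y axis; same axes as the carton.
- seam_end (a point): Centre of the green dot (18 mm diameter) on the seam line, on the top of the tape, 140 mm from the red dot along the carton's -y axis; same axes as the carton.
- sleeve_mouth (a point): Centre of the mouth of the blue plastic sleeve, an upright round bore 28 mm wide and 76 mm deep in the carton's top, 75 mm to the -x side and 40 mm to the -y side of the red dot in the carton's axes. The mouth is 83 mm above the table, 8 mm above the carton's top; the sleeve is 40 mm across, its flange 56 mm.
- probe: The whole probe, about 0.12 kg. Below the handle (see probe_grip) is a black collar, 34 mm across and 6 mm thick, that rests on the block; from it a straight steel stem, 10 mm thick and 90 mm long, hangs on the same axis. A yellow band 20 mm long runs round the stem 35 to 55 mm above the tip. Origin at the collar's underside, 90 mm above the tip, 43 mm below the handle's centre.
- tape_roll: Bystander: loose roll of tan packing tape lying flat, 96 mm in diameter, 46 mm tall; origin at the centre of its underside.
- label_box: Bystander: loose white box of labels with a green band, 75 x 55 x 40 mm tall; origin at the centre of its underside.
- staple_jar: Bystander: loose jar with a grey cap, 56 mm in diameter, 65 mm tall; origin at the centre of its underside.

How it is judged:
By the outcome, as a careful person would: the job done as asked, in the order asked, and still so for the second after the job is handed in, while the arm keeps its last pose, push and grip.
It also fails if it takes over 58 s, if anything falls off the work surface, if the arm or the gripper's body presses on something with over 40 N, if the wrist force passes 120 N, or if a joint passes its speed limit or range.

## Working session

There is one attempt and no reset: what is moved stays moved. The work goes in short steps, Python scripts to look and compute and a tool call to move; the robot and the scene stay as the last step left them, time stands still between calls to the robot, and variables do not carry over. Pictures are saved under pics/ and viewed, and the job is handed in when it is done.

Besides the shell and the picture viewer there is one more tool, called as name(argument=value, ...) on one line, values as JSON. jog_arm: Moves the arm, as the interface text tells. Its arguments: {"type":"object","properties":{"deltas":{"type":"array"},"grip_force":{"type":"number"}},"required":["deltas"]}

```bash
mkdir -p pics; ls
python3 - <<'E'
from rig import env, eyes
import cv2, numpy as np
for n in ("scene","top"):
    im=eyes.get_image(n); cv2.imwrite(f"pics/{n}0.png",im[:,:,::-1])
    print(n,eyes.camera_params(n))
s=env.observe(); print(s)
E
```

```text
pics
scene {'intrinsics': array([[426.2681307 ,   0.        , 316.40317829],
       [  0.        , 426.2681307 , 194.31336804],
       [  0.        ,   0.        ,   1.        ]]), 'k1': 0.03273458615269304, 'R': array([[-7.28511665e-01,  6.85033362e-01,  2.16943050e-04],
       [ 3.79846359e-01,  4.04218288e-01, -8.32060286e-01],
       [-5.70076747e-01, -6.06083219e-01, -5.54685166e-01]]), 't': array([ 0.41780222, -0.17708301,  1.4117113 ])}
top {'intrinsics': array([[481.52883489,   0.        , 320.95346909],
       [  0.        , 481.52883489, 200.08285983],
       [  0.        ,   0.        ,   1.        ]]), 'k1': -0.11488245068535863, 'R': array([[-2.08389054e-02, -9.99782759e-01, -4.17333156e-04],
       [-9.93827338e-01,  2.07602640e-02, -1.08978138e-01],
       [ 1.08963127e-01, -1.85622800e-03, -9.94044059e-01]]), 't': array([0.09199888, 0.62622285, 1.01884516])}
{'time_s': 0.1, 'q': array([-7.55897554e+01,  2.18373537e+01,  7.43795328e+01,  6.23701726e-04,
        8.38574353e+01, -1.23351660e+01]), 'qvel': array([-0.01085834, -0.10483287, -0.19745289, -0.04163922,  0.06427272,
        0.04327858]), 'joint_efforts': array([ 3.23503984e-03, -4.49216437e+01, -2.31661177e+01, -2.16558597e-04,
        3.66956054e-03,  2.61908298e-05]), 'position': array([ 0.24745432, -0.49089763,  0.23077659]), 'tool_rot': array([[ 8.93015566e-01,  4.50025668e-01, -3.12332573e-04],
       [ 4.50025684e-01, -8.93014725e-01,  1.25904310e-03],
       [ 2.87684127e-04, -1.26490277e-03, -9.99999159e-01]]), 'ft_force': array([-0.25630671,  0.33597477, -0.04873074]), 'wrist_torque': array([ 0.04190515, -0.03183604, -0.00192658]), 'grip_width': 0.08497139579366855}
```

View pics/scene0.png

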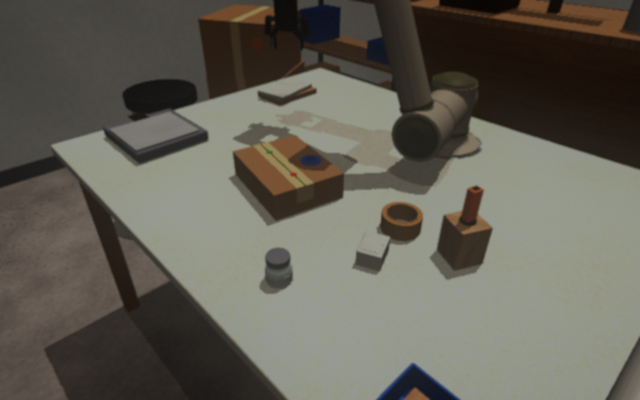

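View pics/top0.png

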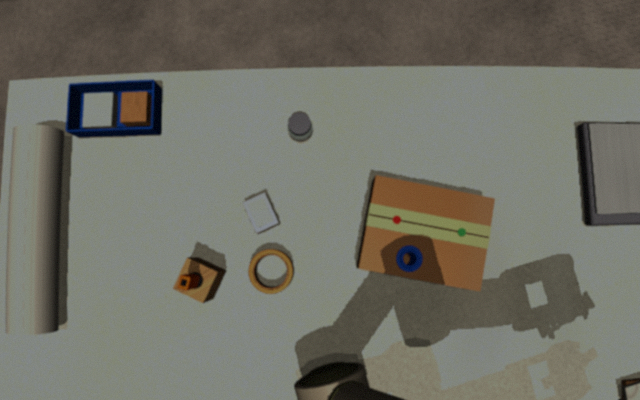

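The scene view shows the block at about (465,240) and the carton at about (288,175). In the top view, the handle top is near (184,282), the red dot (397,219), the green dot (461,232) and the sleeve (410,258). I'll enlarge these areas.

Run:
```python
import cv2
t=cv2.imread("pics/top0.png"); s=cv2.imread("pics/scene0.png")
def c(im,x,y,w,h,k,n): cv2.imwrite(n,cv2.convertScaleAbs(cv2.resize(im[y:y+h,x:x+w],None,fx=k,fy=k,interpolation=cv2.INTER_CUBIC),alpha=1.4))
c(t,165,235,70,75,8,"pics/tb.png")
c(t,350,165,150,130,5,"pics/tc.png")
c(s,430,175,70,100,6,"pics/sb.png")
c(s,225,130,125,90,6,"pics/sc.png")
```

```text
(no output)
```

View pics/tb.png

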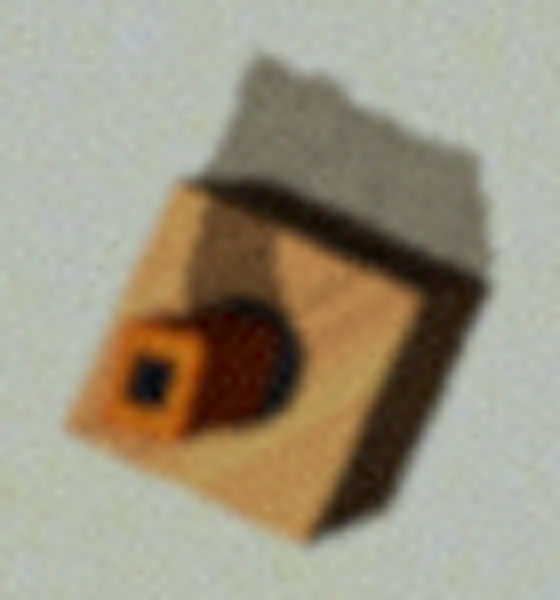

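View pics/tc.png

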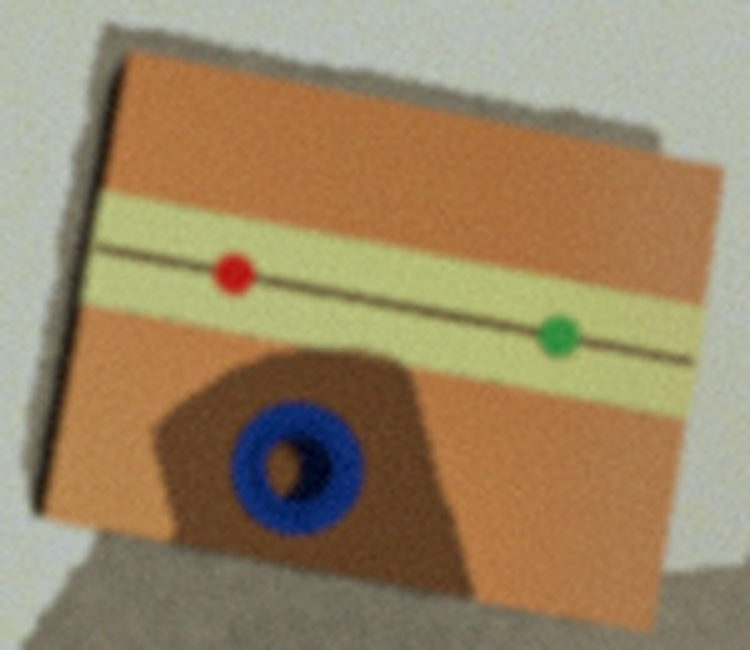

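View pics/sb.png

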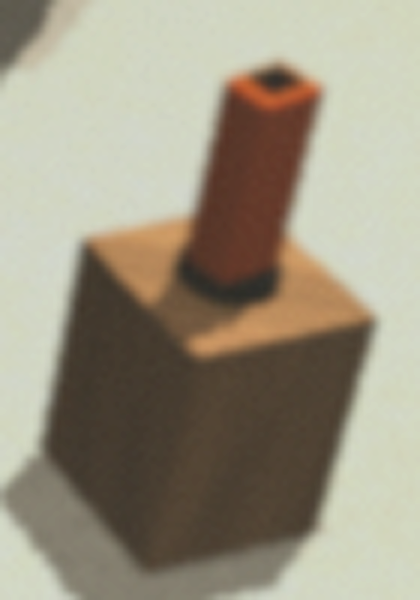

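View pics/sc.png

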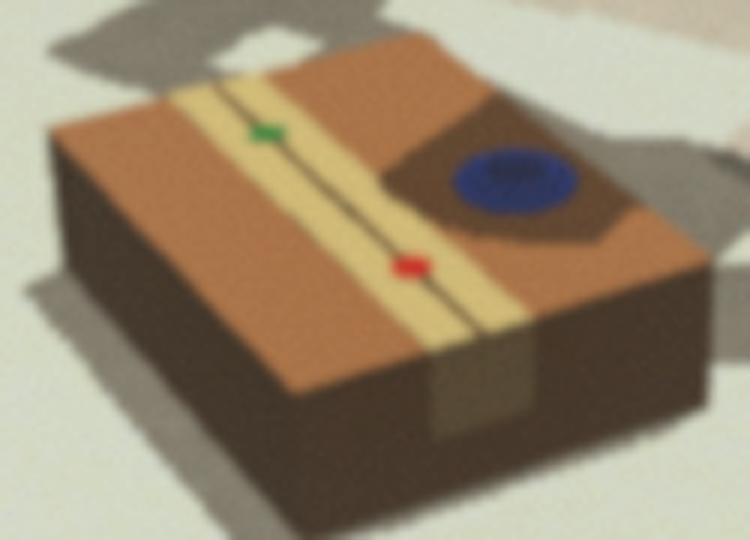

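```bash
cat > h.py <<'E'
import numpy as np, cv2
from rig import eyes
from scipy.optimize import least_squares
P={n:eyes.camera_params(n) for n in("scene","top")}
def proj(n,X):
    p=P[n]; c=np.atleast_2d(X)@p["R"].T+p["t"]; u=c[:,:2]/c[:,2:]; u=u*(1+p["k1"]*(u**2).sum(1,keepdims=True))
    K=p["intrinsics"]; return u*[K[0,0],K[1,1]]+K[:2,2]
def unproj(n,uv,z):
    f=lambda a: (proj(n,[a[0],a[1],z])[0]-uv)
    return least_squares(f,[.4,0]).x
E
python3 - <<'E'
from h import *
t=cv2.imread("pics/top0.png"); s=cv2.imread("pics/scene0.png")
def c(im,x,y,w,h,k,n): cv2.imwrite(n,cv2.convertScaleAbs(cv2.resize(im[y:y+h,x:x+w],None,fx=k,fy=k,interpolation=cv2.INTER_CUBIC),alpha=1.4))
c(t,172,268,34,24,22,"pics/tb2.png")
c(s,455,180,40,30,18,"pics/sb2.png")
o=np.array([350,165])
for n,z,u,k in(("red",.076,(234,274),5),("green",.076,(559,336),5),("flange",.083,(297,468),5)):
    print(n,unproj("top",o+(np.array(u)+.5)/5-.5,z))
o=np.array([225,130])
for n,z,u in(("red",.076,(411,267)),("green",.076,(267,133)),("flange",.083,(516,181))):
    print(n,unproj("scene",o+(np.array(u)+.5)/6-.5,z))
o=np.array([165,235])
b=np.array([unproj("top",o+(np.array(u)+.5)/8-.5,.098) for u in((182,183),(428,292),(310,545),(68,428))]);print(b,b.mean(0))
o=np.array([430,175])
b=np.array([unproj("scene",o+(np.array(u)+.5)/6-.5,.098) for u in((85,243),(198,357),(375,320))]);print(b,(b[0]+b[2])/2)
E
```

```text
red [ 0.57938858 -0.07831338]
green [ 0.55005687 -0.21537334]
flange [ 0.49791162 -0.10061152]
red [ 0.58091631 -0.07886665]
green [ 0.55098202 -0.2160921 ]
flange [ 0.50619807 -0.09420093]
[[0.5085273  0.35529399]
 [0.4799702  0.29161391]
 [0.41634684 0.32235898]
 [0.44646093 0.3850284 ]] [0.46282632 0.33857382]
[[0.48197499 0.29548582]
 [0.50976723 0.35634843]
 [0.44881756 0.38625917]] [0.46539627 0.34087249]
```

View pics/tb2.png

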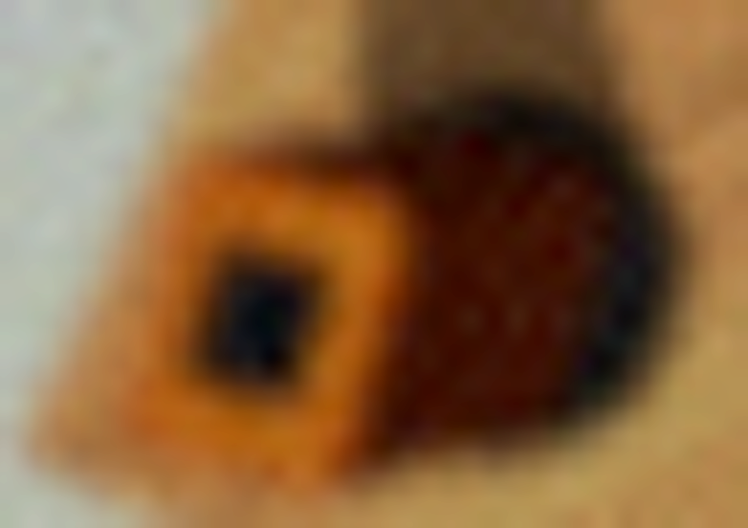

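View pics/sb2.png

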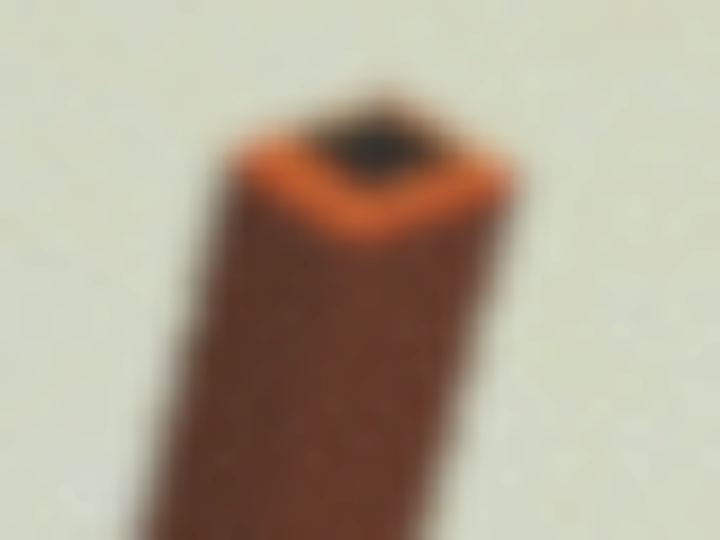

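Run:
```python
from h import *
ot=np.array([172,268]); os=np.array([455,180])
T=np.array([(185,150),(412,185),(345,485),(125,425)]);S=np.array([(232,150),(365,242),(520,165),(390,92)])
pt=ot+(T+.5)/22-.5; ps=os+(S+.5)/18-.5
for n,p in(("top",pt),("scene",ps)):
    w=np.array([unproj(n,u,.178) for u in p]); print(n,w.round(4).tolist(),w.mean(0))
    for i in range(4):
        d=w[(i+1)%4]-w[i]; print(np.linalg.norm(d).round(4),np.degrees(np.arctan2(d[1],d[0])).round(1))
print(unproj("top",ot+(np.array([258,318])+.5)/22-.5,.178),unproj("scene",os+(np.array([378,148])+.5)/18-.5,.178))
def rect(c,yaw,z,a=.026,b=.020):
    r=np.array([[np.cos(yaw),-np.sin(yaw)],[np.sin(yaw),np.cos(yaw)]])
    q=np.array([[1,1],[1,-1],[-1,-1],[-1,1]])*[a/2,b/2]
    return np.c_[q@r.T+c,np.full(4,z)]
# bystanders
for u,z,n in(((271,271),.046,"roll"),((261,212),.04,"label"),((299,121),.065,"jar")): print(n,unproj("top",np.array(u),z))
# overlay
for yd in(-12,-24):
  for n,im,o,wh in(("top","pics/top0.png",(165,235),(70,75)),("scene","pics/scene0.png",(430,175),(70,100))):
    I=cv2.imread(im);k=6;C=cv2.resize(I[o[1]:o[1]+wh[1],o[0]:o[0]+wh[0]],None,fx=k,fy=k,interpolation=cv2.INTER_CUBIC)
    for z in(.178,.104):
        q=(proj(n,rect((.464,.3397),np.radians(yd),z))-o+.5)*k-.5
        cv2.polylines(C,[q.astype(int)],True,(255,255,0),1)
    cv2.imwrite(f"pics/ov_{n}_{-yd}.png",C)
a=[cv2.imread(f"pics/ov_{n}_{y}.png") for n in("top","scene") for y in(12,24)]
cv2.imwrite("pics/ovt.png",np.hstack(a[:2]))
```

```text
top [[0.4774, 0.3471], [0.4742, 0.3273], [0.4489, 0.3332], [0.4541, 0.3523]] [0.46366236 0.33998702]
0.02 -99.1
0.026 167.0
0.0198 74.7
0.0239 -12.7
scene [[0.4733, 0.3282], [0.4794, 0.3476], [0.4533, 0.3512], [0.45, 0.3339]] [0.46401962 0.34020928]
0.0203 72.6
0.0263 172.1
0.0176 -100.8
0.024 -13.6
[0.4630921  0.34073199] [0.46140411 0.33888098]
roll [0.47658948 0.18879151]
label [0.60404807 0.20973082]
jar [0.7981577  0.12298497]
```

View pics/ovt.png

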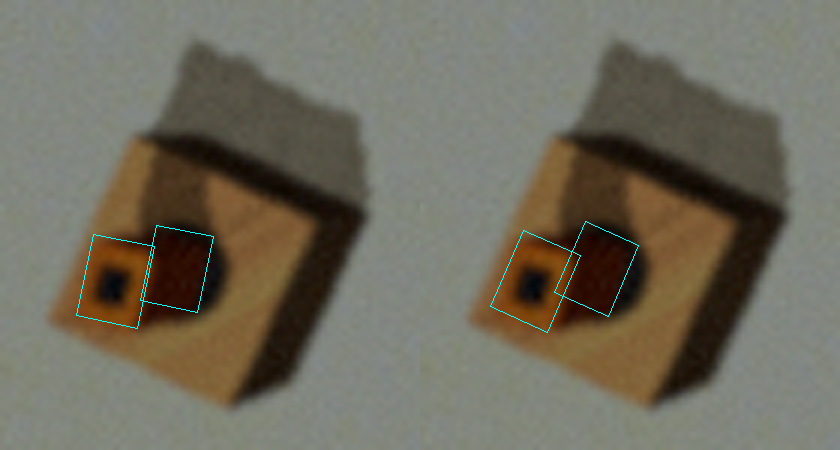

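View pics/ov_scene_12.png

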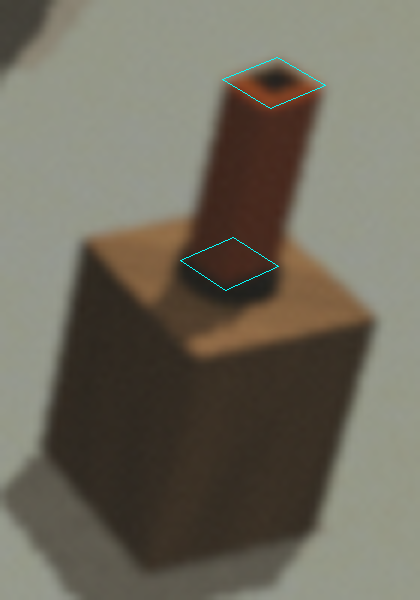

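jog_arm(deltas=[0.5,-0.362,-0.04,0,0,0.22,-1,0.5,-0.362,-0.04,0,0,0.22,-1,0.5,-0.362,-0.04,0,0,0.22,-1,0.5,-0.362,-0.04,0,0,0.22,-1,0.5,-0.362,-0.04,0,0,0.22,-1,0.5,-0.362,-0.04,0,0,0.22,-1,0.5,-0.362,-0.04,0,0,0.22,-1,0.5,-0.362,-0.04,0,0,0.22,-1,0.5,-0.362,-0.04,0,0,0.22,-1,0.5,-0.362,-0.04,0,0,0.22,-1,0.5,-0.362,-0.04,0,0,0.22,-1,0.5,-0.362,-0.04,0,0,0.22,-1], grip_force=60)

```text
time_s: 1.1
position: [0.4613, -0.0759, 0.2615]
tool_rot: [[0.976, -0.219, 0.001], [-0.219, -0.976, 0.001], [0.0, -0.001, -1.0]]
ft_force: [0.1, 0.5, 0.3]
grip_width: 0.0851
```

jog_arm(deltas=[-0.118,-0.547,0.05,0,0,0,-1,-0.118,-0.547,0.05,0,0,0,-1,-0.118,-0.547,0.05,0,0,0,-1,-0.118,-0.547,0.05,0,0,0,-1,-0.118,-0.547,0.05,0,0,0,-1,-0.118,-0.547,0.05,0,0,0,-1,-0.118,-0.547,0.05,0,0,0,-1,-0.118,-0.547,0.05,0,0,0,-1,-0.118,-0.547,0.05,0,0,0,-1,-0.118,-0.547,0.05,0,0,0,-1,-0.118,-0.547,0.05,0,0,0,-1,-0.118,-0.547,0.05,0,0,0,-1])

```text
time_s: 2.1
position: [0.4644, 0.3416, 0.2227]
tool_rot: [[0.976, -0.219, -0.002], [-0.219, -0.976, -0.001], [-0.001, 0.001, -1.0]]
ft_force: [0.1, -0.3, -0.1]
grip_width: 0.0857
```

Run:
```python
from h import *
from rig import env
for n in("top","scene"):
    im=eyes.get_image(n)[:,:,::-1]; cv2.imwrite(f"pics/{n}1.png",im)
t=cv2.imread("pics/scene1.png"); cv2.imwrite("pics/s1c.png",cv2.resize(t[120:290,400:560],None,fx=3.5,fy=3.5,interpolation=cv2.INTER_CUBIC))
s=env.observe(); print(s["time_s"],s["position"],s["tool_rot"],s["q"])
```

```text
2.2 [0.46510592 0.3391863  0.22353669] [[ 9.74962903e-01 -2.22366628e-01 -6.47872075e-04]
 [-2.22367040e-01 -9.74962806e-01 -6.52622483e-04]
 [-4.86529715e-04  7.80348106e-04 -9.99999577e-01]] [ 2.43327523e+01  2.47366918e+01  7.08867696e+01 -1.88651803e-02
  8.44257689e+01  1.27182682e+02]
```

View pics/s1c.png

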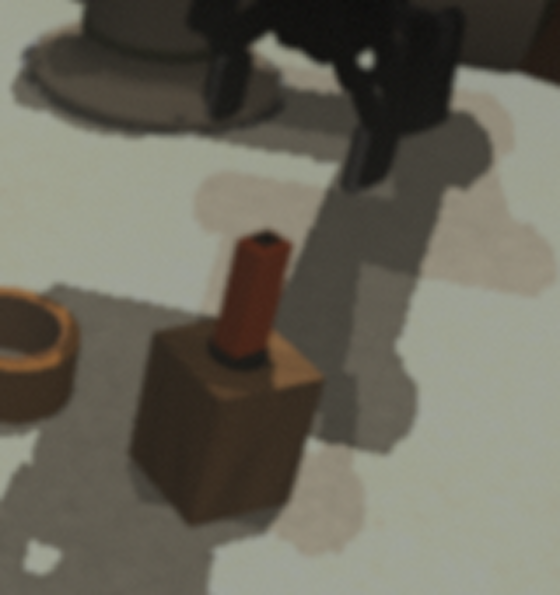

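View pics/top1.png

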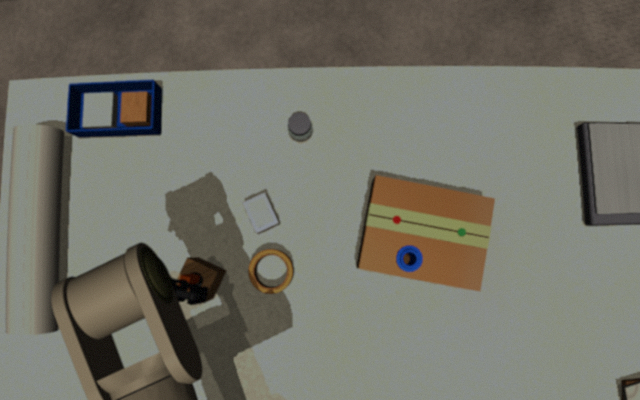

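Run:
```python
from h import *
for p in([.465,.339,.2235],[.465+.0095,.339+.0415,.2365],[.465-.0095,.339-.0415,.2365],[.464,.34,.178]):
    a=proj("scene",p)[0]; print(a,(a-[400,120])*3.5, proj("top",p)[0])
```

```text
[479.58619997 168.42482833] [278.55169989 169.48689915] [177.00705374 282.38413084]
[499.53324205 172.40185345] [348.36634719 183.40648708] [151.87538814 277.58189548]
[463.99293377 153.27219032] [223.97526819 116.45266613] [198.06884205 288.05556441]
[475.36207383 188.46438742] [263.7672584  239.62535596] [183.63192993 281.48712384]
```

jog_arm(deltas=[-0.002,0,0.02,0,0,0,-1,-0.002,0,0.04,0,0,0,-1,-0.002,0,0.06,0,0,0,-1,-0.002,0,0.08,0,0,0,-1,-0.002,0,0.1,0,0,0,-1,-0.002,0,0.115,0,0,0,-1,-0.002,0,0.125,0,0,0,-1,-0.002,0,0.13,0,0,0,-1,-0.002,0,0.13,0,0,0,-1,-0.002,0,0.13,0,0,0,0.2,-0.002,0,0.13,0,0,0,0.2,-0.002,0,0.13,0,0,0,0.2])

```text
time_s: 3.2
position: [0.464, 0.3401, 0.127]
tool_rot: [[0.975, -0.223, 0.001], [-0.223, -0.975, 0.001], [0.001, -0.001, -1.0]]
ft_force: [0.1, 0.4, -0.7]
grip_width: 0.0517
```

Run:
```python
from h import *
from rig import env
im=eyes.get_image("scene")[:,:,::-1]; cv2.imwrite("pics/s2c.png",cv2.resize(im[140:290,410:540],None,fx=4,fy=4,interpolation=cv2.INTER_CUBIC))
s=env.observe(); print(s["time_s"],s["position"],s["ft_force"],s["grip_width"])
```

```text
3.25 [0.46393893 0.34012717 0.12692443] [-0.50281269 -0.5601947   0.30412293] 0.04372097017180821
```

View pics/s2c.png

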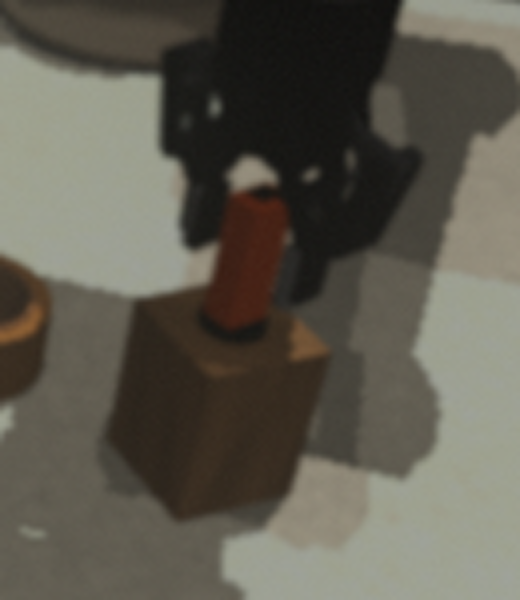

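The fingers straddle the handle at crop (190–320, 190–300), so I'll close them.

jog_arm(deltas=[0,0,0,0,0,0,0.6,0,0,0,0,0,0,0.7,0,0,0,0,0,0,0.8,0,0,0,0,0,0,1,0,0,0,0,0,0,1,0,0,0,0,0,0,1,0,0,0,0,0,0,1,0,0,0,0,0,0,1], grip_force=60)

```text
time_s: 3.92
position: [0.4639, 0.3401, 0.1267]
tool_rot: [[0.975, -0.222, 0.001], [-0.222, -0.975, 0.0], [0.001, -0.0, -1.0]]
ft_force: [0.7, 0.1, 5.4]
grip_width: 0.0194
```

Run:
```python
from h import *
from rig import env
im=eyes.get_image("scene")[:,:,::-1]; cv2.imwrite("pics/s3c.png",cv2.resize(im[140:290,410:540],None,fx=4,fy=4,interpolation=cv2.INTER_CUBIC))
s=env.observe(); print(s)
```

```text
{'time_s': 3.9667, 'q': array([2.44627251e+01, 2.96367909e+01, 7.95877170e+01, 5.75371251e-04,
       7.07320000e+01, 1.27315248e+02]), 'qvel': array([ 0.02039648, -0.07252806,  0.03796233, -0.07462262, -0.09267408,
        0.07766661]), 'joint_efforts': array([ 1.05920141e-01, -4.62693071e+01, -1.89773870e+01,  2.36471178e-02,
       -1.11147200e-01,  1.23018032e-02]), 'position': array([0.46390625, 0.34014069, 0.12667097]), 'tool_rot': array([[ 9.74944912e-01, -2.22445379e-01,  6.87014003e-04],
       [-2.22445637e-01, -9.74945042e-01,  3.22965223e-04],
       [ 5.97958774e-04, -4.67696568e-04, -9.99999712e-01]]), 'ft_force': array([ 0.42913648, -0.82011478,  6.04514951]), 'wrist_torque': array([-0.06923333,  0.07964273,  0.04073475]), 'grip_width': 0.019494223262234312}
```

View pics/s3c.png

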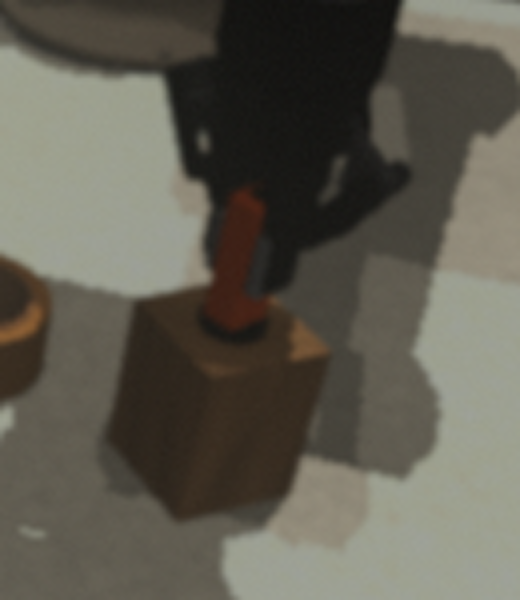

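Grip width is 0.0194 m, so the handle is held. Next is a straight lift of 130 mm.

jog_arm(deltas=[0,0,-0.005,0,0,0,1,0,0,-0.015,0,0,0,1,0,0,-0.03,0,0,0,1,0,0,-0.047,0,0,0,1,0,0,-0.065,0,0,0,1,0,0,-0.083,0,0,0,1,0,0,-0.101,0,0,0,1,0,0,-0.119,0,0,0,1,0,0,-0.137,0,0,0,1,0,0,-0.153,0,0,0,1,0,0,-0.165,0,0,0,1,0,0,-0.174,0,0,0,1])

```text
time_s: 4.97
position: [0.4637, 0.3401, 0.2578]
tool_rot: [[0.975, -0.222, 0.001], [-0.222, -0.975, 0.0], [0.0, -0.0, -1.0]]
ft_force: [-0.5, -1.3, -2.3]
grip_width: 0.0193
```

Run:
```python
from h import *
from rig import env
im=eyes.get_image("scene")[:,:,::-1]; cv2.imwrite("pics/s4c.png",cv2.resize(im[90:290,410:540],None,fx=3,fy=3,interpolation=cv2.INTER_CUBIC))
s=env.observe(); print(s["time_s"],s["position"],s["ft_force"],s["grip_width"])
```

```text
5.0167 [0.46399356 0.34021655 0.2587463 ] [ 0.63877256 -0.16117198  0.62297868] 0.019716682634985973
```

View pics/s4c.png

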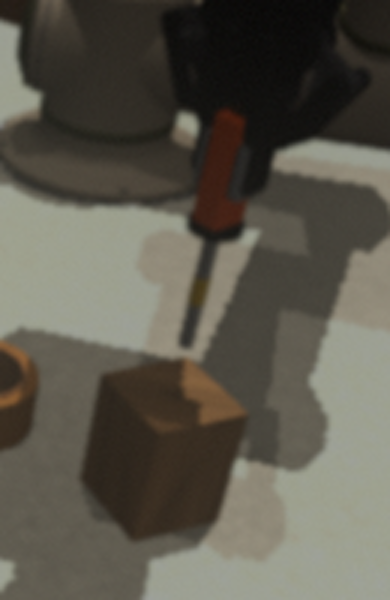

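The probe is out, with its tip at crop (187,345). I'll check how upright it is against the model.

Run:
```python
from h import *
c=np.array([.464,.3402])
for n in("scene",):
  for z in(.140,.195,.195-.0,.231,.3107): print(z,(proj(n,[*c,z])[0]-[410,90]+.5)*3-.5)
im=cv2.imread("pics/s4c.png"); cv2.imwrite("pics/s4d.png",cv2.resize(im[200:360,140:280],None,fx=4,fy=4,interpolation=cv2.INTER_CUBIC))
```

```text
0.14 [185.60903246 343.97831007]
0.195 [202.83582766 274.49404254]
0.195 [202.83582766 274.49404254]
0.231 [214.87732477 226.15157932]
0.3107 [244.00380641 109.97200943]
```

View pics/s4d.png

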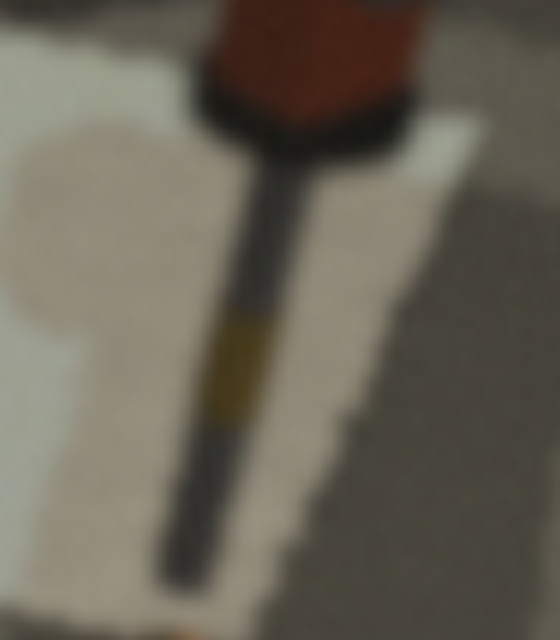

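jog_arm(deltas=[0.003,0.005,0,0,0,0,1,0.008,0.015,0,0,0,0,1,0.017,0.03,0,0,0,0,1,0.028,0.051,0,0,0,0,1,0.04,0.073,0,0,0,0,1,0.052,0.096,0,0,0,0,1,0.065,0.119,0,0,0,0,1,0.077,0.142,0,0,0,0,1,0.089,0.164,0,0,0,0,1,0.102,0.187,0,0,0,0,1,0.114,0.21,0,0,0,0,1,0.127,0.233,0,0,0,0,1])

```text
time_s: 6.02
position: [0.5176, 0.1464, 0.2563]
tool_rot: [[0.975, -0.223, -0.001], [-0.223, -0.975, -0.0], [-0.001, 0.001, -1.0]]
ft_force: [1.6, 0.5, -0.9]
grip_width: 0.0189
```

jog_arm(deltas=[0.012,0.023,0,0,0,0,1,0.025,0.045,0,0,0,0,1,0.037,0.068,0,0,0,0,1,0.049,0.091,0,0,0,0,1,0.062,0.114,0,0,0,0,1,0.074,0.137,0,0,0,0,1,0.086,0.159,0,0,0,0,1,0.099,0.182,0,0,0,0,1,0.111,0.205,0,0,0,0,1,0.123,0.227,0,0,0,0,1,0.133,0.246,0,0,0,0,1,0.141,0.261,0,0,0,0,1])

```text
time_s: 7.02
position: [0.5771, -0.0681, 0.2563]
tool_rot: [[0.975, -0.224, -0.001], [-0.224, -0.975, 0.0], [-0.001, 0.0, -1.0]]
ft_force: [-0.2, 0.9, -2.1]
grip_width: 0.0194
```

jog_arm(deltas=[0.004,0.007,0,0,0,0,1,0.007,0.012,0,0,0,0,1,0.007,0.012,0,0,0,0,1,0.007,0.012,0,0,0,0,1,0.007,0.012,0,0,0,0,1,0.007,0.012,0,0,0,0,1])

```text
time_s: 7.52
position: [0.5803, -0.0751, 0.257]
tool_rot: [[0.975, -0.222, 0.0], [-0.222, -0.975, 0.0], [0.0, -0.0, -1.0]]
ft_force: [-0.6, 0.4, -1.4]
grip_width: 0.0197
```

Run:
```python
from h import *
from rig import env
for n,(x,y,w,h) in(("top",(350,165,150,130)),("scene",(225,60,125,150))):
    im=eyes.get_image(n)[:,:,::-1]; cv2.imwrite(f"pics/{n}5.png",im); cv2.imwrite(f"pics/{n}5c.png",cv2.convertScaleAbs(cv2.resize(im[y:y+h,x:x+w],None,fx=4,fy=4,interpolation=cv2.INTER_CUBIC),alpha=1.5))
s=env.observe(); print(s["time_s"],s["position"],s["tool_rot"],s["grip_width"])
p=s["position"]; print((proj("scene",[p[0],p[1],p[2]-.1187])-[225,60]+.5)*4-.5)
```

```text
7.6167 [ 0.58032387 -0.07528672  0.25694224] [[ 9.75096773e-01 -2.21779771e-01  1.30386583e-04]
 [-2.21779776e-01 -9.75096780e-01  2.14003468e-05]
 [ 1.22393373e-04 -4.97845163e-05 -9.99999991e-01]] 0.01911920211145383
[[275.28829142 372.84997314]]
```

View pics/scene5c.png

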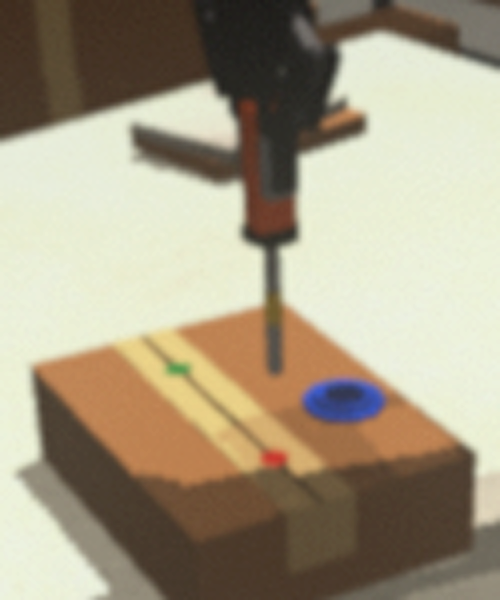

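View pics/top5c.png

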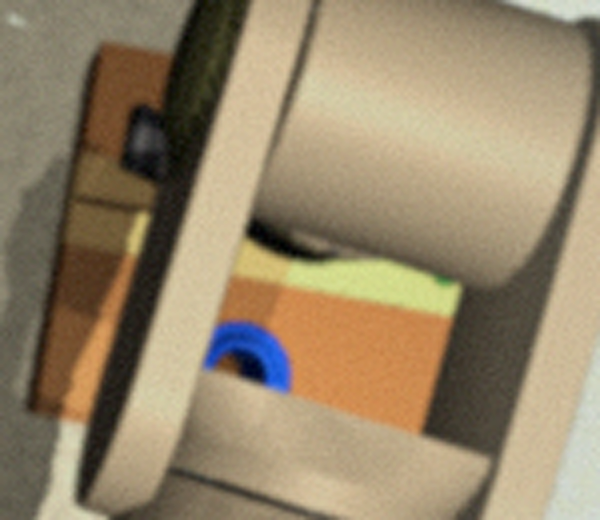

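Measured tip (275,373) matches the predicted (275.3,372.8). I'll lower it to 10 mm above the red dot.

jog_arm(deltas=[0.0005,0.0005,0.003,0,0,0,1,0.0005,0.0005,0.009,0,0,0,1,0.0005,0.0005,0.017,0,0,0,1,0.0005,0.0005,0.026,0,0,0,1,0.0005,0.0005,0.035,0,0,0,1,0.0005,0.0005,0.044,0,0,0,1,0.0005,0.0005,0.052,0,0,0,1,0.0005,0.0005,0.059,0,0,0,1,0.0005,0.0005,0.064,0,0,0,1,0.0005,0.0005,0.067,0,0,0,1,0.0005,0.0005,0.069,0,0,0,1,0.0005,0.0005,0.069,0,0,0,1])

```text
time_s: 8.62
position: [0.5807, -0.0763, 0.2049]
tool_rot: [[0.975, -0.223, -0.0], [-0.223, -0.975, 0.0], [-0.0, -0.0, -1.0]]
ft_force: [-0.4, -0.0, -1.0]
grip_width: 0.0195
```

```bash
cat > look.py <<'E'
from h import *
from rig import env
import sys
k=sys.argv[1]; x,y,w,h=225,60,125,150
im=eyes.get_image("scene")[:,:,::-1]; cv2.imwrite(f"pics/l{k}.png",cv2.convertScaleAbs(cv2.resize(im[100:220,225:350],None,fx=6,fy=6,interpolation=cv2.INTER_CUBIC)[:600],alpha=1.5))
s=env.observe(); p=s["position"];print(s["time_s"],p,s["tool_rot"][:,2],s["ft_force"],s["grip_width"])
print("tip px",(proj("scene",[p[0],p[1],p[2]-.1187])-[225,100]+.5)*6-.5)
E
python3 look.py a
```

```text
8.6667 [ 0.58073456 -0.07626303  0.20518537] [ 2.72550493e-04 -7.53957702e-05 -9.99999960e-01] [ 0.98616709  0.32759052 -1.74546561] 0.01922196428377054
tip px [[414.59990285 427.82301622]]
```

View pics/la.png

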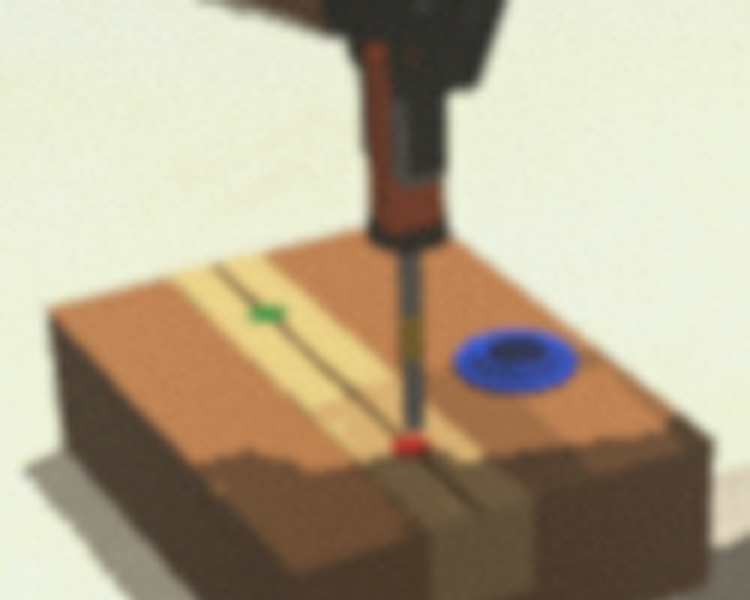

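jog_arm(deltas=[0,0.002,0,0,0,0,1,0,0.006,0,0,0,0,1,0,0.01,0,0,0,0,1,0,0.014,0,0,0,0,1,0,0.018,0,0,0,0,1,0,0.022,0,0,0,0,1,0,0.026,0,0,0,0,1,0,0.03,0,0,0,0,1,0,0.034,0,0,0,0,1,0,0.038,0,0,0,0,1,0,0.042,0,0,0,0,1,0.0005,0.046,0,0,0,0,1])

```text
time_s: 9.67
position: [0.5733, -0.1103, 0.2051]
tool_rot: [[0.975, -0.222, 0.0], [-0.222, -0.975, 0.0], [0.0, -0.0, -1.0]]
ft_force: [0.5, -0.0, -0.9]
grip_width: 0.0194
```

jog_arm(deltas=[0,0.004,0,0,0,0,1,0,0.008,0,0,0,0,1,0,0.012,0,0,0,0,1,0,0.016,0,0,0,0,1,0,0.02,0,0,0,0,1,0,0.024,0,0,0,0,1,0,0.028,0,0,0,0,1,0,0.032,0,0,0,0,1,0,0.036,0,0,0,0,1,0,0.04,0,0,0,0,1,0,0.044,0,0,0,0,1,0.0005,0.048,0,0,0,0,1])

```text
time_s: 10.67
position: [0.5656, -0.1454, 0.2051]
tool_rot: [[0.975, -0.222, -0.0], [-0.222, -0.975, 0.0], [-0.0, -0.0, -1.0]]
ft_force: [-0.4, -0.7, -0.8]
grip_width: 0.0195
```

```bash
python3 look.py b
```

```text
10.7167 [ 0.56562219 -0.14594262  0.20506139] [-4.97738324e-05 -2.78479507e-04 -9.99999960e-01] [-0.29356397 -0.39802033 -0.57328294] 0.01909260499518047
tip px [[337.53994746 357.56692974]]
```

View pics/lb.png

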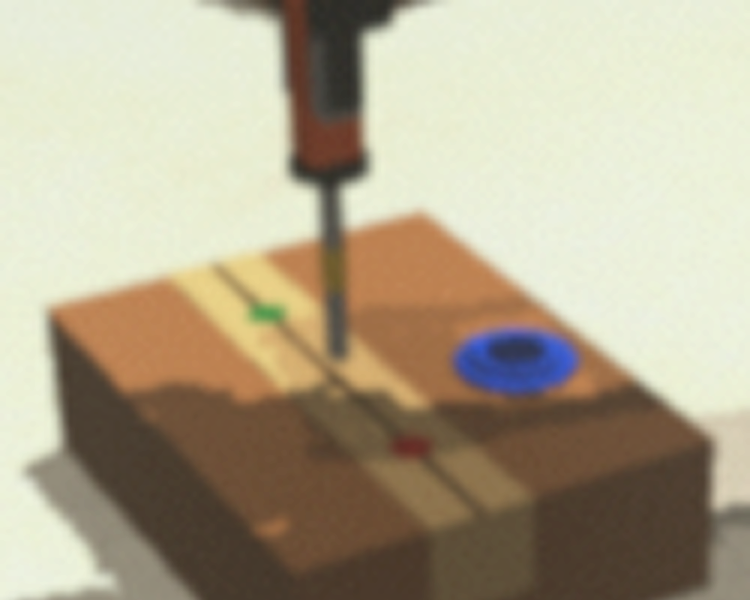

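The tip at (338,355) is over the seam line, so I'll continue.

jog_arm(deltas=[0,0.003,0,0,0,0,1,0,0.007,0,0,0,0,1,0,0.011,0,0,0,0,1,0,0.015,0,0,0,0,1,0,0.019,0,0,0,0,1,0,0.023,0,0,0,0,1,0,0.027,0,0,0,0,1,0,0.031,0,0,0,0,1,0,0.035,0,0,0,0,1,0,0.039,0,0,0,0,1,0,0.043,0,0,0,0,1,0.0005,0.047,0,0,0,0,1])

```text
time_s: 11.72
position: [0.5582, -0.1799, 0.2051]
tool_rot: [[0.975, -0.222, -0.0], [-0.222, -0.975, 0.0], [-0.0, -0.0, -1.0]]
ft_force: [-0.3, -0.2, -0.7]
grip_width: 0.0194
```

jog_arm(deltas=[0,0.004,0,0,0,0,1,0,0.008,0,0,0,0,1,0,0.012,0,0,0,0,1,0,0.016,0,0,0,0,1,0,0.02,0,0,0,0,1,0,0.024,0,0,0,0,1,0,0.029,0,0,0,0,1,0,0.034,0,0,0,0,1,0,0.039,0,0,0,0,1,0,0.044,0,0,0,0,1,0,0.049,0,0,0,0,1,0.0005,0.053,0,0,0,0,1])

```text
time_s: 12.72
position: [0.5496, -0.2189, 0.2051]
tool_rot: [[0.975, -0.223, -0.0], [-0.223, -0.975, -0.0], [-0.0, 0.0, -1.0]]
ft_force: [0.3, 0.2, -2.0]
grip_width: 0.0195
```

jog_arm(deltas=[0,0,0,0,0,0,1,0,0,0,0,0,0,1])

```text
time_s: 12.88
position: [0.5497, -0.2186, 0.205]
tool_rot: [[0.975, -0.223, -0.0], [-0.223, -0.975, 0.0], [-0.0, -0.0, -1.0]]
ft_force: [-0.3, -0.9, -1.3]
grip_width: 0.0193
```

```bash
python3 look.py c
python3 - <<'E'
from h import *
im=eyes.get_image("top")[:,:,::-1]; cv2.imwrite("pics/top7.png",im)
cv2.imwrite("pics/top7c.png",cv2.resize(im[165:295,350:500],None,fx=5,fy=5,interpolation=cv2.INTER_CUBIC))
E
```

```text
12.9333 [ 0.54976447 -0.21841217  0.2050378 ] [-5.64581371e-05  9.71299857e-05 -9.99999994e-01] [ 1.13282556 -0.59015129 -1.46158796] 0.019539865929659454
tip px [[264.59371439 290.55333023]]
```

View pics/lc.png

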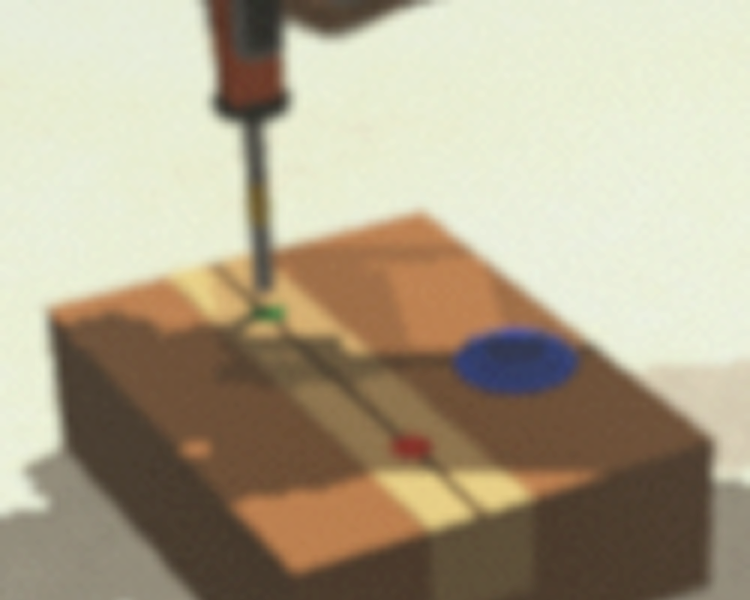

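Run:
```python
from h import *
# sleeve: clear image top1; blue mask centroid
im=cv2.imread("pics/top1.png").astype(int); s=im[230:290,380:440]
m=((s[...,0]>s[...,2]+40)&(s[...,0]>70)).astype(np.uint8)
c=max(cv2.findContours(m,cv2.RETR_EXTERNAL,cv2.CHAIN_APPROX_NONE)[0],key=cv2.contourArea)
e=cv2.fitEllipse(c); print(e); u=np.array(e[0])+[380,230]
for z in(.077,.083): print(unproj("top",u,z))
t=cv2.imread("pics/top1.png"); cv2.imwrite("pics/sl.png",cv2.resize(t[235:285,385:435],None,fx=12,fy=12,interpolation=cv2.INTER_CUBIC))
L=cv2.imread("pics/scene1.png");cv2.imwrite("pics/sl2.png",cv2.resize(L[145:175,290:330],None,fx=18,fy=18,interpolation=cv2.INTER_CUBIC))
r=np.array([.580,-.0786]);a=np.radians(-12.2);ex=np.array([np.cos(a),np.sin(a)]);ey=np.array([-ex[1],ex[0]])
sl=r-.075*ex-.04*ey; print(sl)
def circ(r,z): th=np.linspace(0,6.28,60); return np.c_[sl[0]+r*np.cos(th),sl[1]+r*np.sin(th),np.full(60,z)]
for n,f,o,wh,k in(("top","pics/top1.png",(385,235),(50,50),11),("scene","pics/scene1.png",(285,140),(50,40),15)):
    C=cv2.resize(cv2.imread(f)[o[1]:o[1]+wh[1],o[0]:o[0]+wh[0]],None,fx=k,fy=k,interpolation=cv2.INTER_CUBIC)
    C=cv2.convertScaleAbs(C,alpha=1.6)
    for R,z,col in((.014,.083,(0,255,255)),(.020,.083,(255,255,255)),(.028,.077,(0,255,0))):
        q=(proj(n,circ(R,z))-o+.5)*k-.5; cv2.polylines(C,[q.astype(int)],True,col,1)
    cv2.imwrite(f"pics/slo_{n}.png",C)
```

```text
((28.970914840698242, 28.299724578857422), (24.78003692626953, 25.298236846923828), 169.99159240722656)
[ 0.49761426 -0.10163417]
[ 0.49770775 -0.10054357]
[ 0.49824082 -0.10184728]
```

View pics/slo_top.png

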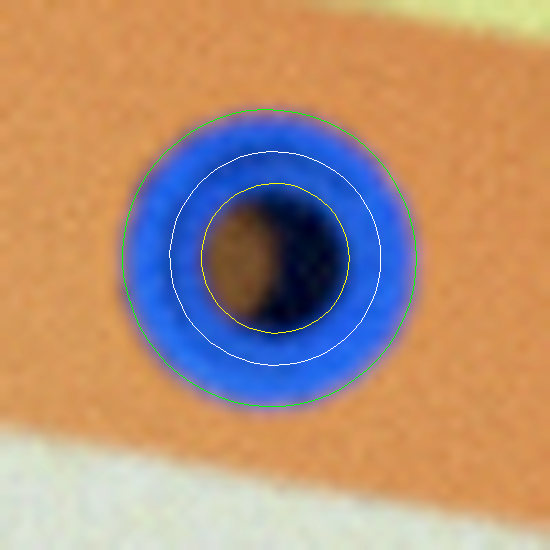

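View pics/slo_scene.png

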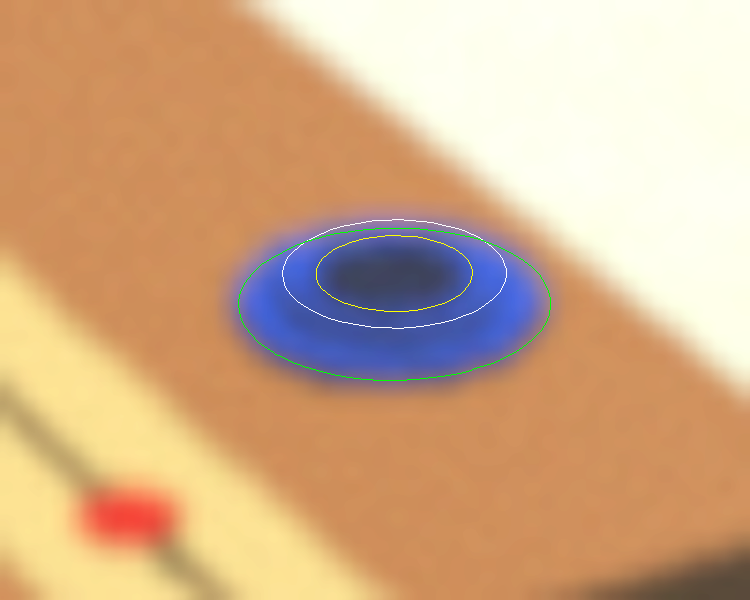

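The probe passed over the green dot. My model circles match the sleeve in both views, with its centre at (0.4982, −0.1018). Next I raise the probe, then traverse.

jog_arm(deltas=[0,0,-0.003,0,0,0,1,0,0,-0.01,0,0,0,1,0,0,-0.02,0,0,0,1,0,0,-0.032,0,0,0,1,0,0,-0.044,0,0,0,1,0,0,-0.054,0,0,0,1,0,0,-0.061,0,0,0,1,0,0,-0.065,0,0,0,1,-0.002,-0.003,-0.067,0,0,0,1,-0.007,-0.01,-0.067,0,0,0,1,-0.015,-0.02,-0.067,0,0,0,1,-0.025,-0.034,-0.067,0,0,0,1])

```text
time_s: 13.98
position: [0.5366, -0.1888, 0.2547]
tool_rot: [[0.975, -0.223, -0.001], [-0.223, -0.975, 0.001], [-0.001, -0.0, -1.0]]
ft_force: [-0.1, 0.8, -2.0]
grip_width: 0.0196
```

jog_arm(deltas=[-0.011,-0.015,0,0,0,0,1,-0.022,-0.03,0,0,0,0,1,-0.033,-0.045,0,0,0,0,1,-0.044,-0.059,0,0,0,0,1,-0.054,-0.073,0,0,0,0,1,-0.063,-0.085,0,0,0,0,1,-0.07,-0.094,0,0,0,0,1,-0.0745,-0.1,0,0,0,0,1,-0.0765,-0.1025,0,0,0,0,1,-0.0765,-0.1025,0,0,0,0,1,-0.0765,-0.1025,0,0,0,0,1,-0.0765,-0.1025,0,0,0,0,1])

```text
time_s: 14.98
position: [0.4985, -0.1021, 0.2552]
tool_rot: [[0.975, -0.223, -0.0], [-0.223, -0.975, -0.0], [-0.0, 0.0, -1.0]]
ft_force: [-0.1, -0.3, -1.2]
grip_width: 0.0192
```

```bash
python3 look.py d
python3 - <<'E'
from h import *
im=eyes.get_image("top")[:,:,::-1]; cv2.imwrite("pics/top8.png",im)
cv2.imwrite("pics/top8c.png",cv2.resize(im[165:295,350:500],None,fx=5,fy=5,interpolation=cv2.INTER_CUBIC))
E
```

```text
15.0333 [ 0.49849535 -0.10213706  0.25519623] [-8.66981959e-05 -2.91150927e-05 -9.99999996e-01] [ 0.19220312  0.1114169  -0.63200183] 0.01913087846374827
tip px [[515.7754651  240.75110828]]
```

View pics/ld.png

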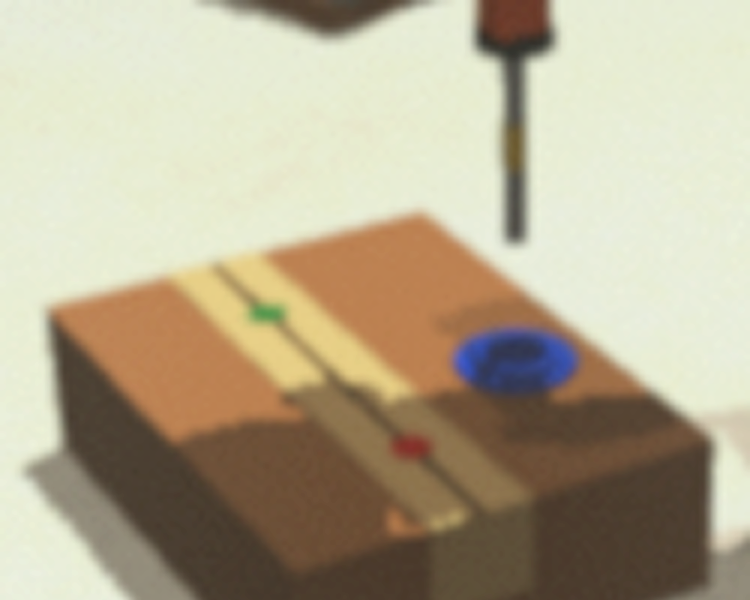

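View pics/top8c.png

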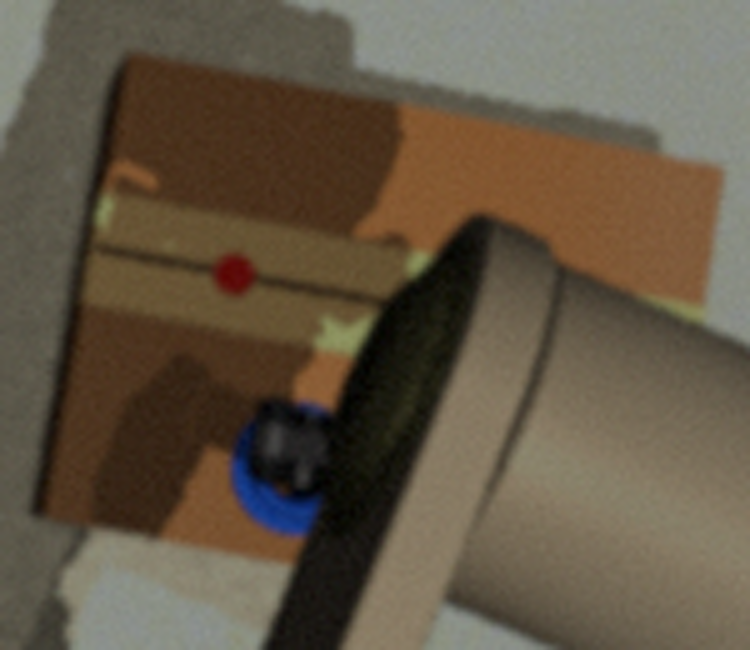

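Tip (515,241) is as predicted and in line with the sleeve. I'll lower slowly and check on the way.

jog_arm(deltas=[-0.0005,-0.0003,0.003,0,0,0,1,-0.0005,-0.0003,0.008,0,0,0,1,-0.0005,-0.0003,0.014,0,0,0,1,-0.0005,-0.0003,0.02,0,0,0,1,-0.0005,-0.0003,0.026,0,0,0,1,-0.0005,-0.0003,0.032,0,0,0,1,-0.0005,-0.0003,0.038,0,0,0,1,-0.0005,-0.0003,0.044,0,0,0,1,-0.0005,-0.0003,0.05,0,0,0,1,-0.0005,-0.0003,0.054,0,0,0,1,-0.0005,-0.0003,0.056,0,0,0,1,-0.0005,-0.0003,0.056,0,0,0,1])

```text
time_s: 16.08
position: [0.4979, -0.1014, 0.213]
tool_rot: [[0.975, -0.222, -0.0], [-0.222, -0.975, 0.0], [-0.0, -0.0, -1.0]]
ft_force: [-0.5, -0.7, -1.0]
grip_width: 0.0189
```

```bash
python3 look.py e
```

```text
16.1333 [ 0.49802074 -0.10139886  0.21327797] [-9.67622809e-05  7.67593581e-05 -9.99999992e-01] [-0.14327766  0.0769317  -0.60602881] 0.01918371275624635
tip px [[518.39294723 326.2399303 ]]
```

View pics/le.png

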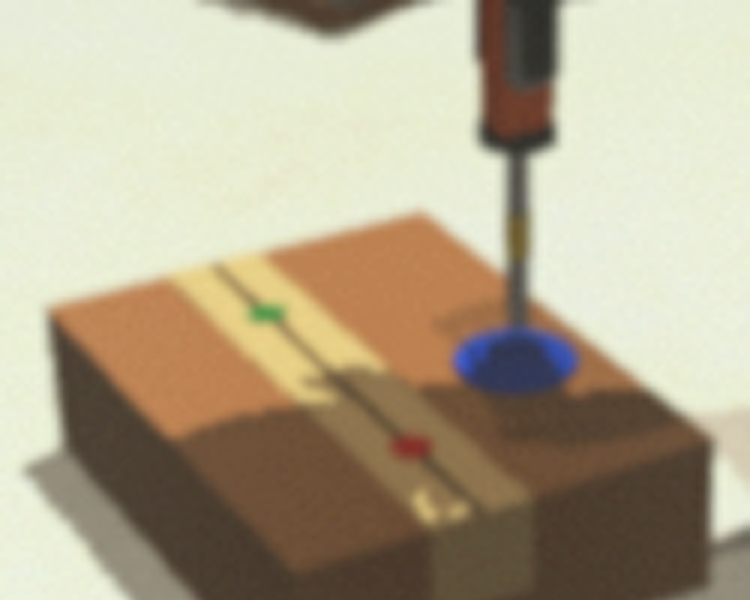

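jog_arm(deltas=[0.0003,0.0004,0.002,0,0,0,1,0.0003,0.0004,0.005,0,0,0,1,0.0003,0.0004,0.009,0,0,0,1,0.0003,0.0004,0.013,0,0,0,1,0.0003,0.0004,0.017,0,0,0,1,0.0003,0.0004,0.021,0,0,0,1,0.0003,0.0004,0.025,0,0,0,1,0.0003,0.0004,0.029,0,0,0,1,0.0003,0.0004,0.033,0,0,0,1,0.0003,0.0004,0.036,0,0,0,1,0.0003,0.0004,0.038,0,0,0,1,0.0003,0.0004,0.038,0,0,0,1])

```text
time_s: 17.13
position: [0.498, -0.1017, 0.1845]
tool_rot: [[0.975, -0.222, -0.0], [-0.222, -0.975, 0.0], [-0.001, -0.0, -1.0]]
ft_force: [-0.4, -0.5, -2.3]
grip_width: 0.0193
```

jog_arm(deltas=[0,0,0.002,0,0,0,1,0,0,0.005,0,0,0,1,0,0,0.009,0,0,0,1,0,0,0.013,0,0,0,1,0,0,0.017,0,0,0,1,0,0,0.021,0,0,0,1,0,0,0.025,0,0,0,1,0,0,0.029,0,0,0,1,0,0,0.033,0,0,0,1,0,0,0.036,0,0,0,1,0,0,0.0375,0,0,0,1,0,0,0.0375,0,0,0,1])

```text
time_s: 18.13
position: [0.4981, -0.1017, 0.1564]
tool_rot: [[0.975, -0.222, -0.0], [-0.222, -0.975, 0.0], [-0.0, -0.0, -1.0]]
ft_force: [0.4, -0.4, -1.1]
grip_width: 0.0196
```

jog_arm(deltas=[0,0,0,0,0,0,1,0,0,0,0,0,0,1,0,0,0,0,0,0,1,0,0,0,0,0,0,1])

```text
time_s: 18.47
position: [0.4982, -0.1018, 0.1568]
tool_rot: [[0.975, -0.222, 0.0], [-0.222, -0.975, -0.0], [0.0, 0.0, -1.0]]
ft_force: [0.2, 0.3, -1.2]
grip_width: 0.0195
```

```bash
python3 look.py f
python3 - <<'E'
from h import *
L=eyes.get_image("scene")[:,:,::-1]; cv2.imwrite("pics/full9.png",L)
o=(290,130);k=16
C=cv2.convertScaleAbs(cv2.resize(L[130:166,290:332],None,fx=k,fy=k,interpolation=cv2.INTER_CUBIC),alpha=1.6); cv2.imwrite("pics/fz.png",C)
from rig import env
p=env.observe()["position"]; tip=p[2]-.1187
for h in(.035,.045,.055): print(h,(proj("scene",[p[0],p[1],tip+h])-o+.5)*k-.5)
print("mouth",(proj("scene",[.4982,-.1018,.083])-o+.5)*k-.5)
T=eyes.get_image("top")[:,:,::-1]; cv2.imwrite("pics/top9.png",T)
E
```

```text
18.5167 [ 0.49818397 -0.10175435  0.15678891] [ 1.73454879e-04 -7.11476168e-05 -9.99999982e-01] [ 0.80735064  1.17752453 -2.18808645] 0.01937877455725648
tip px [[518.45484633 435.53905825]]
0.035 [[341.97472098 503.34928553]]
0.045 [[341.55720419 451.0924432 ]]
0.055 [[341.13523602 398.31922493]]
mouth [[341.283122  451.4649397]]
```

View pics/fz.png

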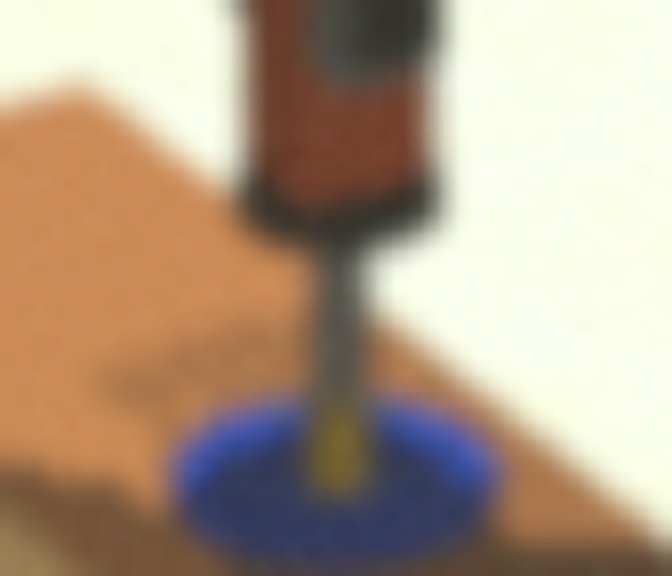

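View pics/full9.png

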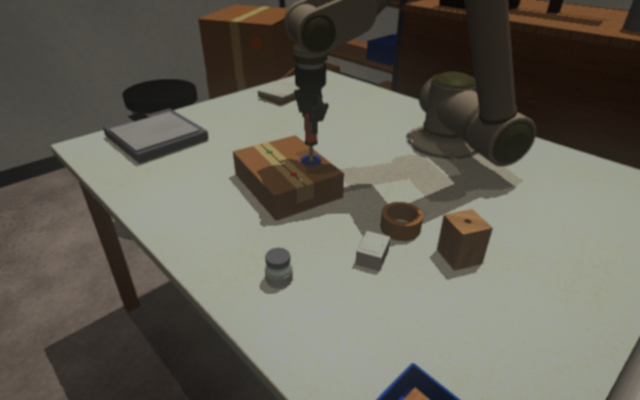

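View pics/top9.png

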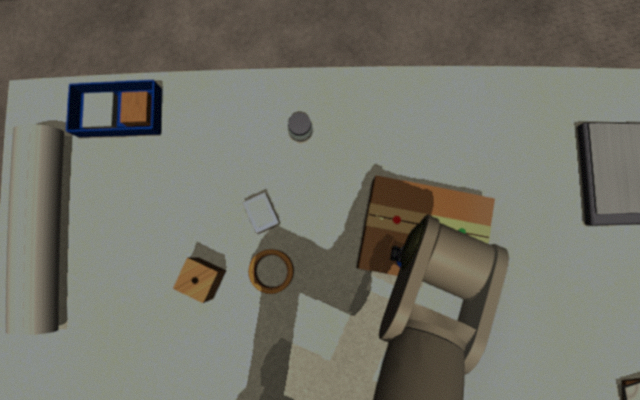

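The band spans about rows 400–495 of the crop and is centred on the mouth (row 451). The tape roll (271,271), label box (261,212) and jar (299,125) look unmoved, and the robot is still. I'm handing the job in.

```bash
python3 -c "
from rig import close_job, env
print(env.observe()['qvel']); print(close_job())"
```

```text
[-0.00508504  0.04335909  0.02322929  0.05540247 -0.01699872 -0.03390411]
the job is handed in; nothing more can be done
None
```

I lifted the probe straight out of its block and passed the tip along the seam from just before the red dot to just past the green dot. The tip was about 10 mm above the tape and moved at about 3.5 cm/s, peaking at about 4.5 cm/s. I then raised the probe, centred it over the sleeve and lowered it until the middle of the yellow band was level with the mouth. I handed the job in at about 18.6 s with the probe still held there.

- **Position:** the TCP was at (0.4982, −0.1018), within about 0.1 mm of my estimate of the sleeve's centre. The camera calibration is only good to about 2 mm, so the true error could be larger.
- **Upright and still:** tilt was under 0.02°, the arm was at rest, and the handle was held at a 19.4 mm opening.
- **Contact:** no force suggesting contact with the carton or sleeve showed in any of the readings, with wrist forces at about 1–2 N.
- **Bystanders:** the tape roll, label box and jar look unmoved in both camera views.

None of the checks failed or disagreed.

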